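# Close the hinged tube clamp on the measuring fixture

### The job

On the measuring fixture a steel tube lies in an open hinged clamp: swing the blue half over until its rubber liner bears on the tube, then swing the black-knobbed bolt up into the slot of the lug, over the raised lip and fully home, pressing it firmly (about 15 N) against the end of the slot before you let go. Never push with more than about 25 N on the lug or the knob, do not shift the tube, and leave the jar, the screwdriver and the black case alone.

Things in the scene. Friction and masses are not known exactly. Their poses are not given: they have to be found in the camera images.
- clamp: Fixed fixture: aluminium plate 215 x 215 x 12 mm with grey saddle, hinge ears, bolt clevis and, 120 mm to +y, a vee stand. Origin on the table under the saddle's middle; z up, y along the tube, +x to the hinge side, -x to the bolt side. Plate spans x -127..88, y -55..160 mm. Tube axis: x 0, height 87 mm. Hinge axis: x 46, height 87 mm. Bolt pivot: x -56, height 30 mm.
- cap (a joint): Angle (rad) of the blue half about the hinge axis (parallel to clamp y): 0 clamped home, lug level towards clamp -x; grows as it swings up and back; starts at 1.3 to 1.75 (lug up). Stiff hinge, stays where it is left (0.16 N m friction). The liner meets the tube at about 0.02 and then springs, about 3 N per mm at the lug; unbolted, the half springs back to about 0.02.
- cap_hinge (a point): Point on the hinge axis in the middle of the blue half (axes of the blue half: closed, they agree with those of the clamp).
- lug (a point): Top of the blue half's lug, mid slot, where the bolt seats: 102 mm from the hinge axis, 8 mm above it when closed. Lug 36 mm wide along y (can be gripped across y), from 8 mm above to 8 mm below hinge level, 77 to 109 mm from the hinge; a lip 2 mm high at 107 mm, then a ramp falling to 133 mm, 4 mm below hinge level. Slot 11 mm wide, open outwards.
- bolt (a joint): Angle (rad) of the swing bolt about its pivot (parallel to clamp y): 0 upright, home; grows leaning out to clamp -x; starts 0.6 to 0.85, stays where left (0.1 N m friction). With the half on the tube, its pin meets the ramp at about 0.25, takes 2 to 10 N at the knob (more with friction) up to 0.1, crosses the lip near 0.08 and drops in. From 0 it bears on the stop, giving only about 1 mm at the knob per 10 N.
- bolt_pivot (a point): Point on the bolt's pivot axis (axes of the bolt: z along the bolt towards the knob; upright they agree with those of the clamp).
- knob (a point): Centre of the black ribbed knob (red dot on top) of the bolt: 93 mm from the pivot; 22 mm diameter, 30 mm long (78 to 108 mm from the pivot); steel cross pin 26 mm wide at 70 mm. Upright, the knob's underside is at height 108 mm, 11 mm above the lip. z along the bolt.
- liner: Black rubber liner pad, 16 x 34 x 5 mm, inside the crown of the blue half, 46 mm from the hinge; origin in the middle of the face that bears on the tube. Stiff spring, 14 N per mm.
- stop: Fixed stop ending the slot: small steel post with a black rubber roll on top, at the inner end of the slot when the half is down; the upright bolt bears on the roll 54 mm above its pivot (1 N at the knob gives 1.7 N on the stop). Origin on the axis of the roll.
- tube: Loose stainless tube, 48 mm diameter, 280 mm long, 0.6 kg, lying in the saddle and the vee stand. Origin at its middle on the axis, y along it.
- jar: Loose amber jar with white cap, 52 mm diameter, 75 mm high; origin under its middle. Bystander.
- driver: Loose red-handled screwdriver lying along its x. Bystander.
- gauge_case: Loose black case 100 x 60 x 30 mm; origin under its middle. Bystander.

How it is judged:
On the way, in this order (a step that is already met when the one before it is completed fails the run):
1. the blue half is over the tube and its liner bears on it (value of joint cap below 0.03 rad and contact force between liner and tube above 4 N), for 0.1 s.
2. the bolt is home in the slot and pressed firmly (more than 12 N on the stop, about 8 N at the knob) against the stop there (contact force between stop and anything else above 12 N and value of joint each of bolt, cap below 0.02 rad), for 0.1 s.
At the end, for the whole second after the job is handed in: The blue half is down (joint within 0.012 rad of 0), the bolt upright in its slot behind the lip (joint under 0.02 rad), the liner holds the tube with more than 7 N, the tube is at rest within 10 mm of where it started (value of joint cap between -0.012 and 0.012 rad and value of joint bolt below 0.02 rad and contact force between liner and tube above 7 N and distance of tube from where it was at the start of the episode below 0.01 m and linear speed of tube below 0.02 m/s); the robot touches nothing.
It fails at once if tube crushed: more than 60 N between the liner and the tube (about 27 N at the lug) (contact force between liner and tube above 60 N).
It fails at once if bolt overloaded against the end of the slot (more than 50 N on the stop, about 28 N at the knob) (contact force between stop and anything else above 50 N).
It fails at once if tube shifted by more than 15 mm (distance of tube from where it was at the start of the episode above 0.015 m).
It fails at once if a bystander moved by more than 20 mm (distance of any of jar, driver, gauge_case from where it was at the start of the episode above 0.02 m).
It also fails if it takes over 61 s, if anything falls off the work surface, if the arm or the gripper's body presses on something with over 40 N, if the wrist force passes 120 N, or if a joint passes its speed limit or range.

### The arm

A 7-joint arm with a two-finger parallel gripper is mounted at the origin on the work surface. World frame = base frame: x ahead of the robot, y to its left, z up, the work surface at z = 0. Lengths are in m, angles in rad, forces in N, time in s.
With the tool pointing down it reaches from about 0.425 to 0.95 m from the base axis. Payload 16.7 kg.
Tool frame: the origin (TCP) lies at the very end of the fingers, on their centre line; the grasp point (between the pads) lies robot.tcp_to_grasp behind it (robot.tcp_to_grasp is the distance from the TCP to the grasp point, in m); z points along the fingers, y is the line along which they close (so a half turn about z gives the same grasp; the last joint's range is limited). The gripper opens to 94 mm and grips with 3 to 60 N. Pads are 16 mm wide; open, the fingers measure 119 mm over their backs; the gripper's body (75 mm by 177 mm) begins 78 mm behind the grasp point.
Start: joints at [1.038, 0.426, 0.074, 1.606, -0.034, 1.111, -0.067], TCP at [0.253, -0.626, 0.205] pointing down, gripper open.
Joint ranges: [-2.85, 2.85], [-0.5, 2.14], [-1.23, 1.37], [0.21, 2.46], [-1.02, 4.16], [0.16, 2.05], [-2.73, 2.73]. Speed limits (rad/s): [1.89, 1.89, 2.39, 2.39, 3.01, 3.01, 3.01].

### API

Orientations are given as a rotation vector (axis times angle).
In Python, from rig import sensors, viewer, robot gives the robot as it stands.
- The arm moves only by the tool carry_out, never from a script. Its argument "series" is a list of rows, each a list of 7 numbers: the shift along the tool's x, y, z in units of 25 mm (1.0 is 25 mm), then the turn, a rotation vector about the tool's x, y, z in units of 6 degrees (1.0 is 6 degrees), then the finger opening in mm, from 0 to 94. In form: [[x, y, z, ax, ay, az, grip], ...]. A call has 1 to 5 rows; each row shifts and turns the commanded pose from where the row before left it, along the tool's axes as they then stand; what a row does not reach is not made up. A row lasts 1/8 s, in which the tool goes at most 62.5 mm and 10.7 degrees, less where a joint would pass 70% of its speed; a pose out of reach is approached as far as the arm can. A call is refused whole if a number of a shift passes 1 or a number of a turn 1, either way. A call with a gripper value outside its range is refused whole. The fingers move at their own pace and stop on an object; "force" is the grip in N (left out, the last holds). Time passes only in rows, so rows that do not move let the fingers close. It gives the time, the measured TCP pose, the force, the opening and the grip force at its end, in the units of the state.
- sensors.sense(): the state, without advancing time (a new reading comes with each control period).
- viewer.get_image(name): name is "scene" or "top" or "wrist"; returns the picture (480x640x3 uint8, red, green, blue); there is no depth.
- viewer.camera_model(name): a dict with "mtx" (3x3 intrinsics, pixels), "D" ([k1, k2, p1, p2, k3] as OpenCV has them; the pictures are not rectified), "rvec" (rotation vector, rad) and "tvec" (3), from world to camera coordinates, as OpenCV has them; the wrist camera has in their place "mount" (4x4, takes a point from camera to tool coordinates, whose origin is the TCP and whose axes are the flange's). Camera axes: x right, y down, z forward; pixel columns grow to the right and rows downward; lengths in m; the calibration is good to about 2 mm. A picture is of the moment at which its call begins: read the wrist's pose just before it. camera_model takes no time and is no camera call.
- robot.job_done(): hands the job in; it is judged then, once.
The state is a dict: "time": time; "joints": joint angles; "dq": joint speeds; "effort": joint torques, N m; "position": TCP position; "ee_rot": TCP orientation; "ft_force": force on the tool from outside, world axes, zero at the start; "wrist_torque": the same for the moment, N m; "finger_gap": finger opening in m; "finger_force": force on a finger pad.
Only numpy, scipy, OpenCV 4.12 (cv2) and the standard library are available. Lean on these libraries where they do the work, as an engineer would, in place of code of your own. Each camera call takes 0.05 s, during which the arm holds its last target. There are 200 camera calls.

## Working session

There is one attempt and no reset: what is moved stays moved. The work goes in short steps, Python scripts to look and compute and a tool call to move; the robot and the scene stay as the last step left them, time stands still between calls to the robot, and variables do not carry over. Pictures are saved under pics/ and viewed, at most 10 in all, crops included, and the job is handed in when it is done.

Besides the shell and the picture viewer there is one more tool, called after "Call:" as name(argument=value, ...), one argument or row to a line, values as JSON. carry_out: Moves the arm, as the interface text tells. Its arguments: {"type":"object","properties":{"series":{"type":"array"},"force":{"type":"number"}},"required":["series"]}

```bash
mkdir -p pics; ls; python3 - <<'E'
from rig import sensors, viewer, robot
import cv2, numpy as np
s=sensors.sense(); print({k:np.round(v,3).tolist() for k,v in s.items()}, robot.tcp_to_grasp)
for n in ("scene","top"):
    cv2.imwrite(f"pics/{n}0.png", viewer.get_image(n)[:,:,::-1]); m=viewer.camera_model(n)
    print(n,{k:np.round(v,3).tolist() for k,v in m.items()})
print(viewer.camera_model("wrist"))
E
```

```text
pics
{'time': 0.0, 'joints': [1.037, 0.427, 0.074, 1.607, -0.034, 1.111, -0.067], 'dq': [0.0, -0.0, 0.001, 0.001, 0.0, -0.001, -0.001], 'effort': [0.002, -93.586, 3.667, -45.419, -0.049, 0.02, -0.0], 'position': [0.253, -0.625, 0.205], 'ee_rot': [-3.083, -0.599, 0.001], 'ft_force': [0.532, 0.25, -0.577], 'wrist_torque': [0.034, -0.0, -0.003], 'finger_force': 0.0, 'finger_gap': 0.094} 0.0188
scene {'mtx': [[441.397, 0.0, 310.861], [0.0, 441.397, 238.988], [0.0, 0.0, 1.0]], 'D': [-0.065, 0.0, 0.0, 0.0, 0.0], 'rvec': [1.357, 2.331, -0.807], 'tvec': [0.246, -0.401, 1.16]}
top {'mtx': [[538.163, 0.0, 314.404], [0.0, 538.163, 238.827], [0.0, 0.0, 1.0]], 'D': [-0.06, 0.0, 0.0, 0.0, 0.0], 'rvec': [2.185, -2.17, 0.102], 'tvec': [0.063, 0.624, 1.102]}
{'mtx': array([[331.63250733,   0.        , 321.32060952],
       [  0.        , 331.63250733, 241.88458778],
       [  0.        ,   0.        ,   1.        ]]), 'D': array([-0.03759189,  0.        ,  0.        ,  0.        ,  0.        ]), 'mount': array([[-5.56255600e-04, -9.57081080e-01, -2.89819768e-01,
         8.47111715e-02],
       [ 9.99999119e-01, -1.83178046e-04, -1.31439919e-03,
        -3.34909467e-04],
       [ 1.20489798e-03, -2.89820244e-01,  9.57080339e-01,
        -1.79702436e-01],
       [ 0.00000000e+00,  0.00000000e+00,  0.00000000e+00,
         1.00000000e+00]])}
```

View pics/scene0.png

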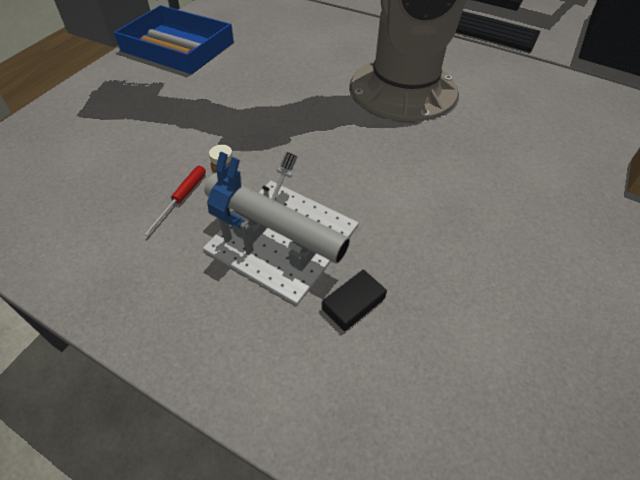

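View pics/top0.png

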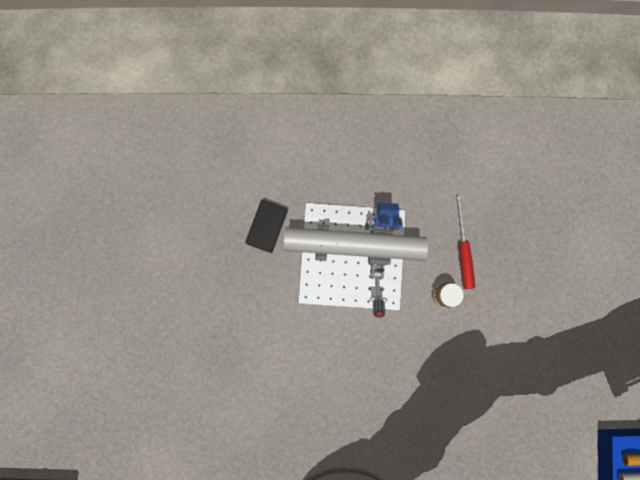

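The scene view shows the open blue half with its lug up and the bolt leaning towards the robot. In the top view the plate corners are at about (306,203), (404,210), (399,309) and (299,302), the red-dotted knob is at (379,311), and the jar is to the right at (450,295).

```bash
cat > h.py <<'E'
from rig import sensors, viewer, robot
import cv2, numpy as np
from scipy.spatial.transform import Rotation as R
def ray(n,px,z):
    m=viewer.camera_model(n); Rm=cv2.Rodrigues(np.array(m["rvec"]))[0]; c=-Rm.T@np.array(m["tvec"]).ravel()
    u=cv2.undistortPoints(np.float64([[px]]),np.array(m["mtx"]),np.array(m["D"])).ravel()
    d=Rm.T@np.array([u[0],u[1],1]); return c+d*(z-c[2])/d[2]
def proj(n,P):
    m=viewer.camera_model(n)
    return cv2.projectPoints(np.float64(P).reshape(-1,1,3),np.array(m["rvec"]),np.array(m["tvec"]),np.array(m["mtx"]),np.array(m["D"]))[0].reshape(-1,2)
E
cat > m.py <<'E'
from h import *
im=cv2.imread("pics/top0.png"); hsv=cv2.cvtColor(im,cv2.COLOR_BGR2HSV)
w=((im.min(2)>195)).astype(np.uint8); w[:190]=0;w[330:]=0;w[:,:290]=0;w[:,430:]=0
pts=np.argwhere(w)[:,::-1]
q=np.array([[306,203],[404,210],[399,309],[299,302]])
# plate outline from mask: extreme points
n,lab,st,_=cv2.connectedComponentsWithStats(w); print(st[st[:,4]>100])
c=np.array([ray("top",p,.012)[:2] for p in q])
b=np.array([[.088,.160],[.088,-.055],[-.127,-.055],[-.127,.160]])
def fit(c):
    Rm,_=R.align_vectors(np.c_[c-c.mean(0),0*c[:,0]],np.c_[b-b.mean(0),0*b[:,0]]); yaw=Rm.as_rotvec()[2]
    M=Rm.as_matrix()[:2,:2]; return yaw, c.mean(0)-M@b.mean(0), M, (c-c.mean(0))-(b-b.mean(0))@M.T
yaw,o,M,res=fit(c); print(yaw,o,np.round(res*1e3,1))
def cl(p): return M.T@(np.array(p)[:2]-o)
red=(((hsv[:,:,0]<8)|(hsv[:,:,0]>172))&(hsv[:,:,1]>120)&(hsv[:,:,2]>60)).astype(np.uint8)
red[:,:360]=0;red[:,400:]=0;red[:290]=0;red[330:]=0
p=np.argwhere(red)[:,::-1].mean(0);print("red",p,red.sum())
for a in (.5,.6,.7,.8,.9):
    z=.03+.108*np.cos(a); X=cl(ray("top",p,z)); print(a,X*1e3,(-.056-.108*np.sin(a))*1e3)
C=np.c_[q*0,0*q[:,0]]
W=lambda P:np.c_[np.array(P)[:,:2]@M.T+o,np.array(P)[:,2]]
cv2.imwrite("pics/c.png",cv2.resize(im[185:335,285:445],None,fx=4,fy=4,interpolation=cv2.INTER_CUBIC))
print("tube ends pred",proj("top",W([[0,-.08,.087],[0,.2,.087]])))
sc=cv2.imread("pics/scene0.png"); cv2.imwrite("pics/c2.png",cv2.resize(sc[130:310,140:400],None,fx=3,fy=3,interpolation=cv2.INTER_CUBIC))
for a in (1.3,1.4,1.5,1.6,1.7):
  P=[[.046-r*np.cos(a)-.004*np.sin(a),y,.087+r*np.sin(a)-.004*np.cos(a)] for r in (.133,) for y in(-.018,.018)]
  print(a,proj("top",W(P)).round(1).tolist(),proj("scene",W(P)).round(1).tolist())
s=sensors.sense(); print(np.round(R.from_rotvec(s["ee_rot"]).as_matrix(),3))
E
python3 m.py
```

```text
[[     0      0    640    480 301371]
 [   305    203     68     22    987]
 [   290    238    137     14    641]
 [   299    253     76     55   3335]
 [   380    259     23     51    806]]
-0.06196704712904016 [ 0.60638194 -0.0664855 ] [[-1.8 -1.9]
 [-2.   2.5]
 [ 1.8  1.4]
 [ 2.  -2.1]]
red [378.86956522 313.52173913] 23
0.5 [-133.02402807    2.73772462] -107.77795816925392
0.6 [-133.25264757    2.02249209] -116.9813871266638
0.7 [-133.5173516     1.19436968] -125.57551022167063
0.8 [-133.81549532    0.26163172] -133.47445781714845
0.9 [-134.14409977   -0.76640218] -140.59930623976823
tube ends pred [[421.796716   248.22450364]
 [281.496863   238.57715193]]
1.3 [[401.6, 236.9], [381.2, 235.5]] [[227.7, 145.6], [245.6, 153.8]]
1.4 [[402.3, 229.4], [381.8, 228.0]] [[222.0, 148.5], [240.1, 156.9]]
1.5 [[402.9, 221.9], [382.4, 220.4]] [[216.2, 152.3], [234.4, 160.8]]
1.6 [[403.4, 214.3], [382.9, 212.9]] [[210.4, 156.8], [228.6, 165.6]]
1.7 [[403.7, 206.9], [383.3, 205.4]] [[204.6, 162.2], [222.9, 171.1]]
[[ 0.927  0.374 -0.   ]
 [ 0.374 -0.927  0.001]
 [-0.    -0.001 -1.   ]]
```

View pics/c.png

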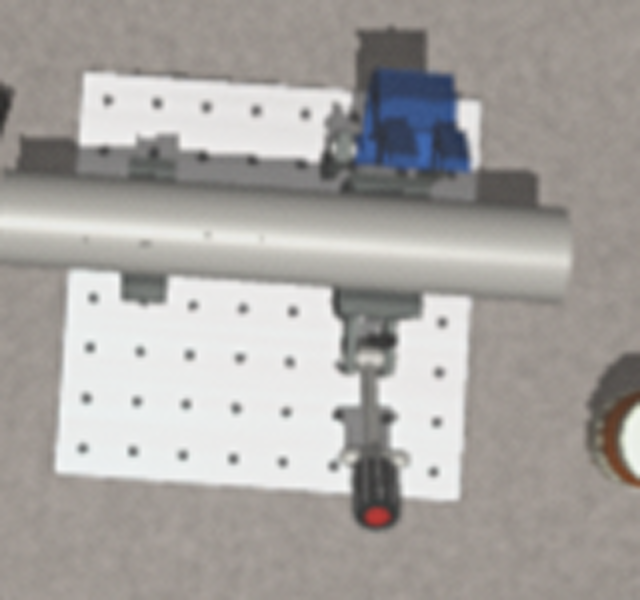

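View pics/c2.png

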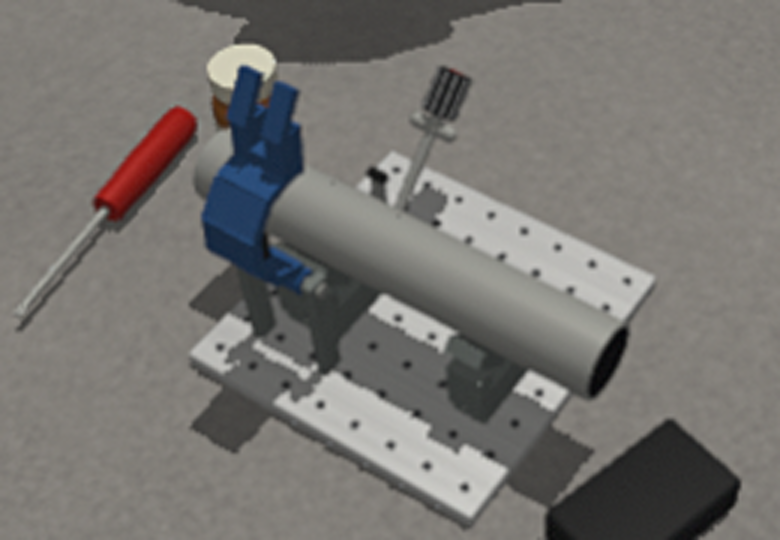

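Plate fit: clamp origin at (0.606, -0.066) with yaw about -0.058. The bolt is at about 0.79 and the cap at about 1.44. I'll push with closed, vertical fingers, tool y along clamp y.

Call:
carry_out(
  series=[
    [0, 0, -0.8, 0, 0, 0.85, 0],
    [0, 0, -0.8, 0, 0, 0.85, 0],
    [0, 0, -0.8, 0, 0, 0.85, 0],
    [0, 0, -0.8, 0, 0, 0.85, 0],
    [0, 0, -0.8, 0, 0, 0.84, 0],
  ],
)

```text
time: 0.72
position: [0.2527, -0.6257, 0.3057]
ee_rot: [-3.139, 0.099, 0.0]
ft_force: [0.3, -0.1, 0.1]
finger_gap: 0.0474
finger_force: 0.0
```

```bash
cat > g.py <<'E'
from h import *
import sys
o=np.array([.6064,-.0665]); yaw=-.058; Mc=R.from_euler("z",yaw)
s=sensors.sense(); Rt=R.from_rotvec(s["ee_rot"])
pc=Mc.inv().apply(np.array(s["position"])-[*o,0])*1e3
f=Mc.inv().apply(s["ft_force"])
print("t",round(s["time"],2),"TCP clamp mm",pc.round(1),"F clamp",f.round(1),"gap",s["finger_gap"])
print("rot err in tool, units",(np.degrees((Rt.inv()*Mc*R.from_euler("x",180,degrees=True)).as_rotvec())/6).round(3))
if len(sys.argv)>3:
    t=np.array(list(map(float,sys.argv[1:4])))
    print("delta tool units",(Rt.inv().apply(Mc.apply(t-pc))/25).round(2))
E
python3 g.py 80 0 290
```

```text
t 0.72 TCP clamp mm [-320.7 -578.7  305.7] F clamp [ 0.3 -0.1  0.1] gap 0.04738836649761276
rot err in tool, units [-0.006  0.003 -0.05 ]
delta tool units [ 15.91 -23.23   0.64]
```

Call:
carry_out(
  series=[
    [0.8, -1, 0, 0, 0, 0, 0],
    [0.8, -1, 0, 0, 0, 0, 0],
    [0.8, -1, 0, 0, 0, 0, 0],
    [0.8, -1, 0, 0, 0, 0, 0],
    [0.8, -1, 0, 0, 0, 0, 0],
  ],
)

```text
time: 1.35
position: [0.3606, -0.5061, 0.3051]
ee_rot: [-3.14, 0.095, 0.001]
ft_force: [-0.4, 0.8, -0.5]
finger_gap: 0.0005
finger_force: 0.0
```

Call:
carry_out(
  series=[
    [0.8, -1, 0, 0, 0, 0, 0],
    [0.8, -1, 0, 0, 0, 0, 0],
    [0.8, -1, 0, 0, 0, 0, 0],
    [0.8, -1, 0, 0, 0, 0, 0],
    [0.8, -1, 0, 0, 0, 0, 0],
  ],
)

```text
time: 1.98
position: [0.4679, -0.3875, 0.3052]
ee_rot: [-3.14, 0.095, 0.001]
ft_force: [0.0, -0.3, -0.5]
finger_gap: 0.0002
finger_force: 0.0
```

Call:
carry_out(
  series=[
    [0.8, -1, 0, 0, 0, 0, 0],
    [0.8, -1, 0, 0, 0, 0, 0],
    [0.8, -1, 0, 0, 0, 0, 0],
    [0.8, -1, 0, 0, 0, 0, 0],
    [0.8, -1, 0, 0, 0, 0, 0],
  ],
)

```text
time: 2.6
position: [0.5752, -0.2687, 0.3052]
ee_rot: [-3.14, 0.095, 0.001]
ft_force: [-0.4, 0.2, -1.0]
finger_gap: 0.0003
finger_force: 0.0
```

Call:
carry_out(
  series=[
    [0.8, -1, 0, 0, 0, 0, 0],
    [0.8, -1, 0, 0, 0, 0, 0],
    [0.8, -1, 0, 0, 0, 0, 0],
    [0.8, -1, 0, 0, 0, 0, 0],
    [0.7, -1, 0, 0, 0, 0, 0],
  ],
)

```text
time: 3.22
position: [0.6801, -0.1499, 0.305]
ee_rot: [-3.14, 0.095, 0.001]
ft_force: [-0.9, 0.4, -0.2]
finger_gap: 0.0005
finger_force: 0.0
```

```bash
python3 g.py 72 0 183; python3 - <<'E'
from h import *
cv2.imwrite("pics/w1.png",viewer.get_image("wrist")[:,:,::-1])
E
```

```text
t 3.23 TCP clamp mm [ 78.4 -79.  305. ] F clamp [-0.9  0.3 -0.2] gap 0.0004903126976680605
rot err in tool, units [-0.001  0.008 -0.022]
delta tool units [-0.26 -3.16  4.88]
```

View pics/w1.png

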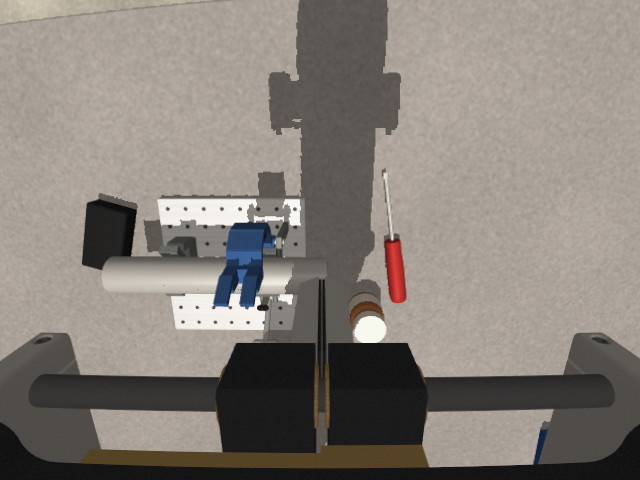

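The wrist view shows the lug arms still up at (220–250, 300) and the bolt beyond. The fingertips look narrow, so I'll open them about 18 mm to press on both lug arms.

Call:
carry_out(
  series=[
    [0, -0.8, 0, 0, 0, 0, 18],
    [-0.1, -0.8, 0, 0, 0, 0, 18],
    [-0.1, -0.8, 0, 0, 0, 0, 18],
    [0, -0.76, 0.4, 0, 0, 0, 18],
    [0, 0, 0.8, 0, 0, 0, 18],
  ],
)

```text
time: 3.9
position: [0.6796, -0.0694, 0.275]
ee_rot: [-3.14, 0.091, -0.002]
ft_force: [0.1, -0.4, -0.5]
finger_gap: 0.0179
finger_force: 0.0
```

Call:
carry_out(
  series=[
    [0, 0, 0.9, 0, 0, 0, 18],
    [0, 0, 0.9, 0, 0, 0, 18],
    [0, 0, 0.9, 0, 0, 0, 18],
    [0, 0, 0.8, 0, 0, 0, 18],
    [0, 0, 0, 0, 0, 0, 18],
  ],
)

```text
time: 4.53
position: [0.6782, -0.072, 0.1857]
ee_rot: [3.14, -0.095, -0.005]
ft_force: [-0.1, -0.8, 1.1]
finger_gap: 0.0177
finger_force: 0.0
```

```bash
python3 g.py 49 0 184; python3 - <<'E'
from h import *
a=viewer.get_image("scene")[90:270,130:330,::-1]; b=viewer.get_image("top")[170:350,290:490,::-1]
cv2.imwrite("pics/s2.png",cv2.resize(np.hstack([a,b]),None,fx=2,fy=2,interpolation=cv2.INTER_CUBIC))
E
```

```text
t 4.53 TCP clamp mm [ 72.   -1.4 185.7] F clamp [-0.  -0.8  1.1] gap 0.017674221122680616
rot err in tool, units [ 0.002  0.032 -0.026]
delta tool units [-0.92 -0.05  0.07]
```

View pics/s2.png

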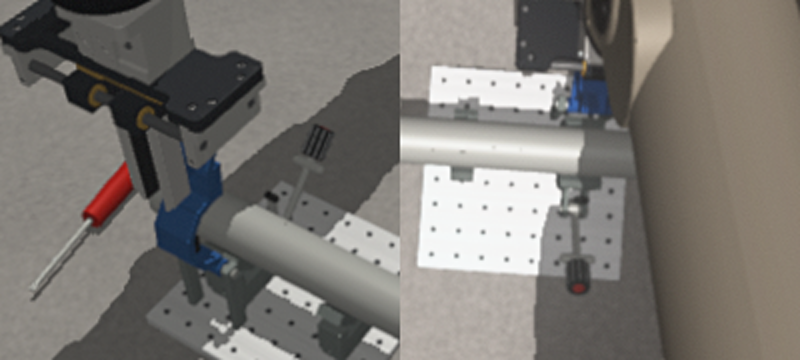

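The fingers stand just behind the lug. Next I swing it over along the arc.

Call:
carry_out(
  series=[
    [-0.92, -0.05, 0, 0, 0, 0, 18],
    [-0.92, 0, 0.16, 0, 0, 0, 18],
    [-0.73, 0, 0.3, 0, 0, 0, 18],
    [-0.66, 0, 0.44, 0, 0, 0, 18],
    [-0.55, 0, 0.56, 0, 0, 0, 18],
  ],
)

```text
time: 5.25
position: [0.5856, -0.0647, 0.1528]
ee_rot: [3.14, -0.095, 0.005]
ft_force: [0.3, -1.1, 1.0]
finger_gap: 0.018
finger_force: 0.5
```

```bash
python3 g.py -33 0 132.6
```

```text
t 5.25 TCP clamp mm [-20.8   0.6 152.8] F clamp [ 0.4 -1.1  1. ] gap 0.018025352648115035
rot err in tool, units [ 0.    -0.028 -0.023]
delta tool units [-0.49  0.02  0.81]
```

Call:
carry_out(
  series=[
    [-0.25, 0, 0.4, 0, 0, 0, 18],
    [-0.25, 0, 0.4, 0, 0, 0, 18],
    [-0.15, 0, 0.37, 0, 0, 0, 18],
    [-0.14, 0, 0.37, 0, 0, 0, 18],
    [-0.08, 0, 0.3, 0, 0, 0, 18],
  ],
)

```text
time: 5.88
position: [0.5621, -0.0633, 0.1045]
ee_rot: [-3.14, 0.095, 0.004]
ft_force: [-6.1, 1.6, 2.3]
finger_gap: 0.018
finger_force: 3.2
```

```bash
python3 g.py -44 0 97; python3 - <<'E'
from h import *
a=viewer.get_image("scene")[90:270,130:330,::-1]; b=viewer.get_image("wrist")[150:400,190:450,::-1]
cv2.imwrite("pics/s3.png",np.hstack([cv2.resize(a,(400,360)),cv2.resize(b,(375,360))]))
E
```

```text
t 5.88 TCP clamp mm [-44.4   0.7 104.5] F clamp [-6.2  1.3  2.3] gap 0.01799692589811261
rot err in tool, units [ 0.001  0.025 -0.022]
delta tool units [0.02 0.03 0.3 ]
```

View pics/s3.png

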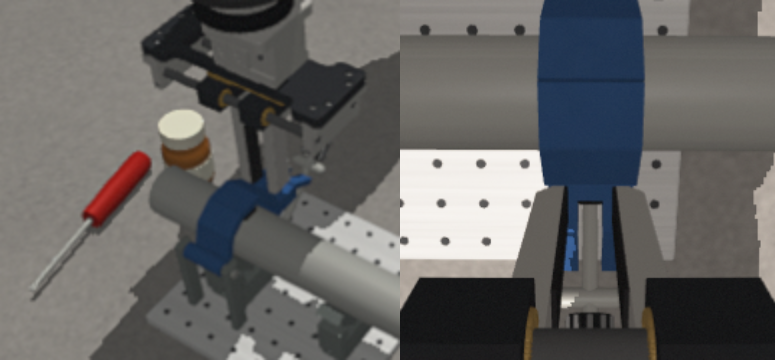

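The blue half is nearly down and the finger gap is centred on the slot. The −6 N along x suggests the fingers are touching the crown, so I back off slightly and press down.

Call:
carry_out(
  series=[
    [-0.14, 0, 0, 0, 0, 0, 18],
    [0, 0, 0.12, 0, 0, 0, 18],
    [0, 0, 0.1, 0, 0, 0, 18],
  ],
)

```text
time: 6.35
position: [0.5602, -0.0631, 0.0999]
ee_rot: [-3.14, 0.095, -0.001]
ft_force: [-0.9, -0.1, 1.8]
finger_gap: 0.0177
finger_force: 1.0
```

Call:
carry_out(
  series=[
    [0, 0, 0.06, 0, 0, 0, 18],
    [0, 0, 0, 0, 0, 0, 18],
  ],
)

```text
time: 6.6
position: [0.5598, -0.063, 0.0984]
ee_rot: [-3.14, 0.095, 0.001]
ft_force: [-1.3, 0.5, 1.0]
finger_gap: 0.0182
finger_force: 1.2
```

Call:
carry_out(
  series=[
    [0, 0, 0.04, 0, 0, 0, 18],
    [0, 0, 0, 0, 0, 0, 18],
  ],
)

```text
time: 6.85
position: [0.5598, -0.0631, 0.0976]
ee_rot: [-3.14, 0.095, 0.0]
ft_force: [-3.4, 0.1, 4.2]
finger_gap: 0.0177
finger_force: 2.4
```

Contact is beginning, so I press further in small steps.

Call:
carry_out(
  series=[
    [0, 0, 0.04, 0, 0, 0, 18],
    [0, 0, 0.03, 0, 0, 0, 18],
  ],
)

```text
time: 7.1
position: [0.5597, -0.0631, 0.096]
ee_rot: [-3.14, 0.095, 0.0]
ft_force: [-7.4, 0.2, 10.6]
finger_gap: 0.0182
finger_force: 4.7
```

Call:
carry_out(
  series=[
    [0, 0, 0.04, 0, 0, 0, 18],
    [0, 0, 0, 0, 0, 0, 18],
  ],
)

```text
time: 7.35
position: [0.5595, -0.0631, 0.095]
ee_rot: [-3.14, 0.095, 0.001]
ft_force: [-6.9, 0.4, 10.7]
finger_gap: 0.0178
finger_force: 5.4
```

About 11 N on the lug with the lug level (z 95 mm), so step 1 is met. Next I retract and go to the outside of the knob.

Call:
carry_out(
  series=[
    [0, 0, -0.1, 0, 0, 0, 18],
    [0, 0, -0.9, 0, 0, 0, 18],
    [0, 0, -0.9, 0, 0, 0, 18],
    [-0.5, 0, -0.5, 0, 0, 0, 6],
    [-0.9, 0, 0, 0, 0, 0, 6],
  ],
)

```text
time: 7.98
position: [0.5248, -0.0609, 0.1554]
ee_rot: [-3.14, 0.095, -0.002]
ft_force: [-0.3, 0.6, 0.5]
finger_gap: 0.0062
finger_force: 0.0
```

Call:
carry_out(
  series=[
    [-0.9, 0, 0, 0, 0, 0, 6],
    [-0.9, 0, 0, 0, 0, 0, 6],
    [-0.9, 0, 0, 0, 0, 0, 6],
    [-0.9, 0, 0, 0, 0, 0, 6],
    [0, 0, 0, 0, 0, 0, 6],
  ],
)

```text
time: 8.6
position: [0.4335, -0.0557, 0.1547]
ee_rot: [3.14, -0.095, -0.0]
ft_force: [0.1, 0.3, 1.1]
finger_gap: 0.0057
finger_force: 0.0
```

```bash
python3 g.py -172 0 84; python3 - <<'E'
from h import *
a=viewer.get_image("scene")[90:270,130:330,::-1]; b=viewer.get_image("wrist")[150:400,190:450,::-1]
cv2.imwrite("pics/s4.png",np.hstack([cv2.resize(a,(400,360)),cv2.resize(b,(375,360))]))
E
```

```text
t 8.6 TCP clamp mm [-173.2    0.8  154.7] F clamp [0.1 0.3 1.1] gap 0.005673030617479474
rot err in tool, units [ 0.003  0.002 -0.024]
delta tool units [0.05 0.03 2.83]
```

View pics/s4.png

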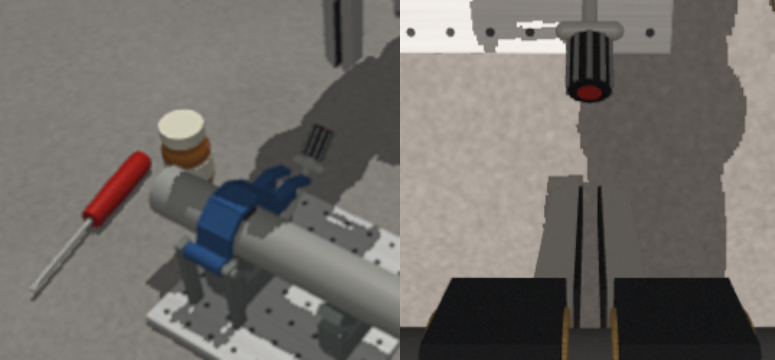

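The blue half stays down and the knob (red dot at x 589) lines up with the finger gap (x 592). Next I lower beside the knob.

Call:
carry_out(
  series=[
    [0, 0, 0.9, 0, 0, 0, 6],
    [0, 0, 0.9, 0, 0, 0, 6],
    [0, 0, 0.9, 0, 0, 0, 6],
    [0, 0, 0.1, 0, 0, 0, 6],
    [0.4, 0, 0, 0, 0, 0, 6],
  ],
)

```text
time: 9.32
position: [0.4456, -0.0562, 0.0851]
ee_rot: [-3.14, 0.095, 0.0]
ft_force: [1.0, -0.7, 0.0]
finger_gap: 0.0059
finger_force: 0.0
```

```bash
python3 g.py -148.4 0 84; python3 - <<'E'
import numpy as np
for a in (.79,.7,.6,.5,.4,.3,.25,.2,.15,.1,.05,0):
    e=[-56-108*np.sin(a)-11*np.cos(a)-8, 30+108*np.cos(a)-11*np.sin(a)]
    print(a,"TCP x",round(e[0],1),"edge z",round(e[1],1))
E
```

```text
t 9.32 TCP clamp mm [-161.1    0.9   85.1] F clamp [ 1.1 -0.7  0. ] gap 0.00588859042169231
rot err in tool, units [-0.     0.001 -0.021]
delta tool units [0.51 0.04 0.04]
0.79 TCP x -148.5 edge z 98.2
0.7 TCP x -142.0 edge z 105.5
0.6 TCP x -134.1 edge z 112.9
0.5 TCP x -125.4 edge z 119.5
0.4 TCP x -116.2 edge z 125.2
0.3 TCP x -106.4 edge z 129.9
0.25 TCP x -101.4 edge z 131.9
0.2 TCP x -96.2 edge z 133.7
0.15 TCP x -91.0 edge z 135.1
0.1 TCP x -85.7 edge z 136.4
0.05 TCP x -80.4 edge z 137.3
0 TCP x -75.0 edge z 138.0
```

Call:
carry_out(
  series=[
    [0.51, 0.04, 0.04, 0, 0, 0, 6],
    [0.26, 0, -0.28, 0, 0, 0, 6],
    [0.32, 0, -0.28, 0, 0, 0, 6],
    [0.34, 0, -0.26, 0, 0, 0, 6],
    [0.38, 0, -0.18, 0, 0, 0, 6],
  ],
)

```text
time: 9.95
position: [0.4915, -0.0599, 0.1096]
ee_rot: [-3.14, 0.095, -0.002]
ft_force: [-2.5, 0.4, 1.9]
finger_gap: 0.006
finger_force: 1.3
```

Call:
carry_out(
  series=[
    [0.38, 0, -0.14, 0, 0, 0, 6],
    [0.1, 0, -0.08, 0, 0, 0, 6],
    [0.1, 0, 0, 0, 0, 0, 6],
  ],
)

```text
time: 10.32
position: [0.5047, -0.0608, 0.1142]
ee_rot: [-3.14, 0.095, 0.0]
ft_force: [-3.0, 0.7, 2.5]
finger_gap: 0.0059
finger_force: 1.7
```

```bash
python3 g.py -92 0 116
```

```text
t 10.32 TCP clamp mm [-101.8   -0.2  114.2] F clamp [-3.   0.5  2.5] gap 0.0059401193950962125
rot err in tool, units [-0.     0.003 -0.021]
delta tool units [ 0.39 -0.01 -0.07]
```

The pin is reaching the ramp, so I advance in small steps.

Call:
carry_out(
  series=[
    [0.12, 0, -0.02, 0, 0, 0, 6],
    [0.12, 0, -0.02, 0, 0, 0, 6],
    [0.12, 0, -0.02, 0, 0, 0, 6],
  ],
)

```text
time: 10.7
position: [0.5126, -0.0611, 0.1156]
ee_rot: [-3.14, 0.094, 0.004]
ft_force: [-10.3, 3.6, 8.0]
finger_gap: 0.0062
finger_force: 5.4
```

Call:
carry_out(
  series=[
    [0.12, 0, -0.02, 0, 0, 0, 6],
    [0.12, 0, 0, 0, 0, 0, 6],
  ],
)

```text
time: 10.95
position: [0.518, -0.0613, 0.116]
ee_rot: [-3.14, 0.094, 0.006]
ft_force: [-14.2, 5.1, 13.6]
finger_gap: 0.0065
finger_force: 7.8
```

Call:
carry_out(
  series=[
    [0.1, 0, 0, 0, 0, 0, 6],
    [0.08, 0, 0, 0, 0, 0, 6],
  ],
)

```text
time: 11.2
position: [0.5239, -0.0616, 0.1162]
ee_rot: [-3.14, 0.094, 0.001]
ft_force: [-2.1, 1.4, 3.1]
finger_gap: 0.0059
finger_force: 1.5
```

```bash
python3 g.py -75 0 116
```

```text
t 11.2 TCP clamp mm [-8.260e+01  1.000e-01  1.162e+02] F clamp [-2.2  1.3  3.1] gap 0.005890772434854782
rot err in tool, units [-0.003  0.005 -0.019]
delta tool units [0.31 0.   0.01]
```

It crossed the lip. Now to the stop.

Call:
carry_out(
  series=[
    [0.1, 0, 0, 0, 0, 0, 6],
    [0.08, 0, 0, 0, 0, 0, 6],
  ],
)

```text
time: 11.45
position: [0.5287, -0.0623, 0.1162]
ee_rot: [-3.14, 0.095, 0.0]
ft_force: [-3.1, 1.3, 2.4]
finger_gap: 0.006
finger_force: 1.6
```

Call:
carry_out(
  series=[
    [0.05, 0, 0, 0, 0, 0, 6],
    [0.03, 0, 0, 0, 0, 0, 6],
  ],
)

```text
time: 11.7
position: [0.5302, -0.0623, 0.1161]
ee_rot: [-3.14, 0.095, 0.002]
ft_force: [-6.6, 0.8, 6.1]
finger_gap: 0.0058
finger_force: 3.5
```

Call:
carry_out(
  series=[
    [0.03, 0, 0, 0, 0, 0, 6],
    [0.03, 0, 0, 0, 0, 0, 6],
  ],
)

```text
time: 11.95
position: [0.5309, -0.0624, 0.1161]
ee_rot: [-3.14, 0.095, 0.004]
ft_force: [-10.9, 2.3, 10.1]
finger_gap: 0.0061
finger_force: 5.9
```

Call:
carry_out(
  series=[
    [0.04, 0, -0.02, 0, 0, 0, 6],
    [0.02, 0, 0, 0, 0, 0, 6],
  ],
)

```text
time: 12.2
position: [0.5314, -0.0624, 0.1162]
ee_rot: [3.14, -0.095, -0.007]
ft_force: [-16.1, 2.1, 9.2]
finger_gap: 0.006
finger_force: 7.7
```

Call:
carry_out(
  series=[
    [0.01, 0, 0, 0, 0, 0, 6],
    [0, 0, 0, 0, 0, 0, 6],
  ],
)

```text
time: 12.45
position: [0.5315, -0.0624, 0.1162]
ee_rot: [3.14, -0.095, -0.007]
ft_force: [-15.6, 2.6, 9.8]
finger_gap: 0.0061
finger_force: 7.7
```

```bash
python3 g.py -75 0 116
```

```text
t 12.45 TCP clamp mm [-75.   -0.3 116.2] F clamp [-15.7   1.7   9.8] gap 0.006110361556414809
rot err in tool, units [ 0.002  0.044 -0.022]
delta tool units [ 0.   -0.01  0.01]
```

15.7 N held at exactly the home position. Next I back off and check.

Call:
carry_out(
  series=[
    [-0.1, 0, 0, 0, 0, 0, 6],
    [-0.5, 0, 0, 0, 0, 0, 6],
    [-0.9, 0, 0, 0, 0, 0, 6],
    [-0.9, 0, -0.5, 0, 0, 0, 6],
    [0, 0, 0, 0, 0, 0, 6],
  ],
)

```text
time: 13.08
position: [0.4733, -0.0592, 0.13]
ee_rot: [3.14, -0.095, 0.003]
ft_force: [1.3, -0.0, 0.3]
finger_gap: 0.0063
finger_force: 0.0
```

```bash
python3 g.py; python3 - <<'E'
from h import *
a=viewer.get_image("scene")[130:270,180:340,::-1]; b=viewer.get_image("wrist")[100:350,190:450,::-1]
cv2.imwrite("pics/s5.png",np.hstack([cv2.resize(a,(411,360)),cv2.resize(b,(375,360))]))
E
```

```text
t 13.07 TCP clamp mm [-133.3   -0.4  130. ] F clamp [1.3 0.1 0.3] gap 0.006282558271075796
rot err in tool, units [ 0.003 -0.015 -0.025]
```

View pics/s5.png

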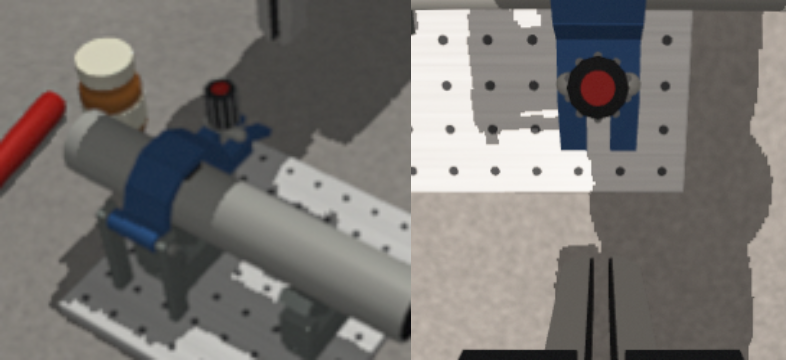

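The knob stands upright in the slot at (598,88), the half is closed, and the fingers are clear.

```bash
python3 -c "
from rig import robot
print(robot.job_done())"
```

```text
the job is handed in; nothing more can be done
None
```

The clamp is closed on the tube and the bolt is home behind the lip, pressed to about 15.7 N at the knob. The robot is clear and the job is handed in at about 13 s; the hand-in returned no verdict.

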